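# Clamp the longer link in the sliding-jaw fixture

### The arm

A 6-joint arm with a two-finger parallel gripper is mounted at the origin on the work surface. World frame = base frame: x ahead of the robot, y to its left, z up, the work surface at z = 0. Lengths are in m, angles in rad, forces in N, time in s.
With the tool pointing down it reaches from about 0.275 to 0.85 m from the base axis. Payload 19 kg.
Tool frame: the origin (TCP) lies midway between the tips of the shut fingers; the grasp point (between the pads) lies r.tcp_to_grasp behind it (r.tcp_to_grasp is the distance from the TCP to the grasp point, in m); z points along the fingers, y is the line along which they close (so a half turn about z gives the same grasp; the last joint's range is limited). The gripper opens to 85 mm and grips with 20 to 120 N. Pads are 22 mm wide; open, the fingers measure 114 mm over their backs; the gripper's body (76 mm by 85 mm) begins 54 mm behind the grasp point. The pads swing forward as they close: fully open they stand 13 mm farther back than shut.
Start: joints at [0.982, 0.15, 1.437, -0, 1.554, -0.134], TCP at [0.253, 0.517, 0.231] pointing down, gripper open.
Joint ranges: [-2.8, 2.8], [-0.68, 2.1], [0.12, 2.68], [-1.39, 4.53], [0.16, 2.79], [-2.81, 2.81]. Speed limits (rad/s): [1.89, 1.89, 2.22, 3.01, 3.01, 3.01].

### API

Orientations are given as [roll, pitch, yaw] about the fixed x, y, z axes, in that order (R = Rz(yaw) Ry(pitch) Rx(roll)).
In Python, from bench import r gives the robot as it stands.
- The arm moves only by the tool apply_moves, never from a script. Its arguments are lists of equal length, an entry for each row: "offset": the shift along the tool's x, y, z in m, a list of three; "delta_rot": the turn, a rotation vector about the tool's x, y, z in degrees, a list of three; "jaw": the closure, from -1 (fully open) to 1 (shut). A call has 1 to 8 rows; each row shifts and turns the commanded pose from where the row before left it, along the tool's axes as they then stand; what a row does not reach is not made up. A row lasts 1/10 s, in which the tool goes at most 50 mm and 8.59 degrees, less where a joint would pass 70% of its speed; a pose out of reach is approached as far as the arm can. A call is refused whole if a number of a shift passes 0.05 or a number of a turn 8.59, either way. A call with a gripper value outside its range is refused whole. The fingers move at their own pace and stop on an object; "squeeze" is the grip in N (left out, the last holds). Time passes only in rows, so rows that do not move let the fingers close. It gives the time, the measured TCP pose, the force, the opening and the grip force at its end, in the units of the state.
- r.get_state(): the state, without advancing time (a new reading comes with each control period).
- r.get_image(name): name is "scene" or "top" or "wrist"; returns a dict with "pixels" (400x640x3 uint8, red, green, blue), "intrinsics" (3x3 intrinsics, pixels), "R" (3x3) and "t" (3): a world point X has camera coordinates R X + t. Camera axes: x right, y down, z forward; pixel columns grow to the right and rows downward; lengths in m; the calibration is good to about 2 mm. A picture is of the moment at which its call begins. There is no depth.
- r.close_job(): hands the job in; it is judged then, once.
Trained networks look in a picture, given as the dict that the camera call returned (one of the last four; its "shot" number tells which), for a name from the list of things; names that differ only in an ending like _2 or _b are one class to them, and where a whole thing is asked for, a point or a joint stands for the part that bears it (a point fixed in the world has none). Each returns a list of dicts, best first, with "confidence" (0 to 1); they miss things now and then, are a little off and sometimes report something else, mostly with a low value. They report only what shows in the picture. A call takes as long as a camera call. They do not tell look-alikes from the thing itself.
- r.spot_in(picture, target): "box" ([left, top, right, bottom] in pixels, round what is visible of it).
The state is a dict: "clock": time; "qpos": joint angles; "joint_velocities": joint speeds; "tau": joint torques, N m; "eef_pos": TCP position; "ee_rot": TCP orientation; "contact_force": force on the tool from outside, world axes, zero at the start; "moment": the same for the moment, N m; "width": finger opening in m; "gripper_force": force on a finger pad.
Only numpy, scipy, OpenCV 4.12 (cv2) and the standard library are available. Lean on these libraries where they do the work, as an engineer would, in place of code of your own. Each camera call takes 0.05 s, during which the arm holds its last target. There are 200 camera calls.

### The job

Get the longer of the two steel links ready for work in the sliding-jaw fixture: take the bearing block that is still in it out and put it in the open aluminium tray, lay the longer link flat on the rail, lengthwise and centred across it, and slide the jaw up by its post until the link is held snug between both jaws. Leave everything else where it is, and let go of everything at the end.

Things in the scene. Friction and masses are not known exactly. Their poses are not given: they have to be found in the camera images.
- fixture: Holding fixture, fixed to the bench: grey base plate 380 x 90 x 12 mm, a steel rail (24 mm wide, its top 42 mm above the bench) along its middle, and a dark steel jaw (70 mm wide, top 75 mm above the bench) at each end of the rail: one fixed, one sliding with a black post on it. Origin at the centre of its underside; x along the rail away from the fixed jaw
- fixed_face (a point): Middle of the face of the fixed jaw that looks at the sliding jaw, at the height of the rail's top (42 mm above the bench). x along the rail towards the sliding jaw, z up. The rail's middle line runs through it
- jaw_grip (a point): Middle of the grip of the sliding jaw: a black upright square post, 24 x 24 mm, standing on the jaw from 75 to 117 mm above the bench; this point is 96 mm above the bench. x along the rail away from the fixed jaw. The jaw's clamping face lies 30 mm from this point, towards the fixed jaw; the sliding jaw is 55 mm long
- jaw_face (a point): Middle of the clamping face of the sliding jaw, at the height of the rail's top; same axes as the grip
- jaw (a joint): Opening between the two jaws in m, 0 to 0.26, grows as the sliding jaw moves away from the fixed one. The jaw slides with about 3 N of friction and stays where it is left
- long_link_mid (a point): Longer steel link (about 0.3 to 0.65 kg), a flat bar with a round bushed eye at each end: 170 mm long over the eyes, eyes 42 mm across and 24 mm thick, shank between them 24 mm wide and 20 mm thick. This point is its centre, 12 mm above its underside; x along the link, z up. Lies flat on the bench, eye to eye symmetrical
- short_link_mid (a point): Shorter steel link, same make but 120 mm long: not wanted. Point at its centre, 12 mm above its underside; x along the link
- block_mid (a point): Grey bearing block standing on the fixture's rail between the jaws: foot 70 x 40 x 16 mm, upper part 40 x 40 mm up to 34 mm height, about 0.17 to 0.35 kg. Point at its centre, 17 mm above its underside; x along its 70 mm side, z up
- tray_floor (a point): Open aluminium tray, 140 (its x) x 160 (its y) mm outside, 30 mm tall, 4 mm walls, fixed to the bench. Point at the centre of its inner floor, 4 mm above the bench
- case: Closed plastic case, grey with black lid, 130 x 150 mm, 53 mm tall, fixed, beside the tray; an obstacle. Origin at the centre of its underside
- grease_tin: plain steel tin, 60 mm across, 42 mm tall; a bystander. Origin at the centre of its underside
- putty_tin: plain steel tin, 60 mm across, 55 mm tall; a bystander. Origin at the centre of its underside
- spray_can: white can, 54 mm across, 140 mm tall, on the far side of the fixture; a bystander. Origin at the centre of its underside
- oil_bottle: grey bottle, 64 mm across, 170 mm tall; a bystander. Origin at the centre of its underside
- wrench: steel wrench lying down, 180 mm; a bystander. Origin about mid-handle on its underside
- hammer: hammer lying down, 250 mm; a bystander. Origin about mid-handle on its underside
- mug: white mug, 80 mm across, 90 mm tall, handle to its own +y; a bystander. Origin at the centre of its underside
- long_link: The longer link as a body; origin at the centre of its underside
- block: The bearing block as a body; origin at the centre of its underside
Things that resemble listed ones, but are neither listed nor needed, are in the scene too. What is shaped like the block but brown is not meant.

How it is judged:
At the end, for the whole second after the job is handed in: The bearing block rests inside the tray; the longer link lies flat on the rail, within 0.1 rad of its direction and 9 mm of its middle, its centre 81 to 89 mm from the fixed jaw; the sliding jaw is up against it (opening under 173 mm, the link being 170); all at rest (x of block_mid in the frame of tray_floor between -0.065 and 0.065 m and y of block_mid in the frame of tray_floor between -0.075 and 0.075 m and height (world z) of block_mid below 0.045 m and x of long_link_mid in the frame of fixed_face between 0.081 and 0.089 m and y of long_link_mid in the frame of fixed_face between -0.009 and 0.009 m and z of long_link_mid in the frame of fixed_face between 0.008 and 0.016 m and angle between the x axis of long_link_mid and the x axis of fixed_face, either way round below 0.1 rad and angle between long_link_mid's own z axis and vertical below 0.1 rad and value of joint jaw between 0.166 and 0.173 m and velocity of joint jaw between -0.005 and 0.005 m/s and linear speed of each of long_link, block below 0.02 m/s); the robot touches nothing.
It fails at once if the shorter link is moved more than 25 mm or knocked over (distance of short_link_mid from where it was at the start of the episode above 0.025 m).
It fails at once if a steel tin is moved more than 25 mm or knocked over (distance of any of grease_tin, putty_tin from where it was at the start of the episode above 0.025 m).
It fails at once if the white can or the bottle is moved more than 25 mm or knocked over (distance of any of spray_can, oil_bottle from where it was at the start of the episode above 0.025 m).
It fails at once if the wrench, the hammer or the mug is moved more than 25 mm or knocked over (distance of any of wrench, hammer, mug from where it was at the start of the episode above 0.025 m).
It also fails if it takes over 72 s, if anything falls off the work surface, if the arm or the gripper's body presses on something with over 40 N, if the wrist force passes 120 N, or if a joint passes its speed limit or range.

## Working session

There is one attempt and no reset: what is moved stays moved. The work goes in short steps, Python scripts to look and compute and a tool call to move; the robot and the scene stay as the last step left them, time stands still between calls to the robot, and variables do not carry over. Pictures are saved under pics/ and viewed, at most 10 in all, crops included, and the job is handed in when it is done.

Besides the shell and the picture viewer there is one more tool, called after "Call:" as name(argument=value, ...) on one line, values as JSON. apply_moves: Moves the arm, as the interface text tells. Its arguments: {"type":"object","properties":{"offset":{"type":"array"},"delta_rot":{"type":"array"},"jaw":{"type":"array"},"squeeze":{"type":"number"}},"required":["offset","delta_rot","jaw"]}

```bash
mkdir -p pics; ls; python3 - <<'E'
from bench import r
import cv2
s=r.get_state();print(s,r.tcp_to_grasp)
for n in ("top","scene"):
    p=r.get_image(n);cv2.imwrite(f"pics/{n}0.png",p["pixels"][:,:,::-1]);print(n,p["intrinsics"],p["R"],p["t"])
    for t in ("fixture","jaw_grip","long_link","block","tray_floor","short_link_mid"):
        print(t,[(x["box"],round(x["confidence"],2)) for x in r.spot_in(p,t)][:3])
E
```

```text
pics
{'clock': 0.0, 'qpos': array([ 9.82000214e-01,  1.50968372e-01,  1.43801608e+00, -2.33321711e-05,
        1.55379025e+00, -1.34008936e-01]), 'joint_velocities': array([-1.30703824e-03,  1.50734442e-03, -7.21880314e-04,  4.17660574e-05,
       -1.87308262e-03, -3.38958570e-04]), 'tau': array([ 4.72501983e-03, -7.13050175e+01, -5.70879972e+01,  5.01075137e-04,
        8.68824689e-03, -2.12256118e-04]), 'eef_pos': array([0.25247499, 0.51633722, 0.23069294]), 'ee_rot': array([-3.14041809e+00, -1.34812147e-04,  2.68680581e+00]), 'contact_force': array([-0.15801155, -0.42366932, -0.16595633]), 'moment': array([-0.00749194,  0.03517763,  0.00682238]), 'gripper_force': 0.0, 'width': 0.08567271678188292} 0.0187
top [[418.05395444   0.         319.04894392]
 [  0.         418.05395444 207.45792684]
 [  0.           0.           1.        ]] [[ 0.0092256  -0.99992841  0.00761928]
 [-0.99896799 -0.00955509 -0.04440335]
 [ 0.04447297 -0.00720176 -0.99898463]] [0.03268561 0.56643454 1.27180161]
fixture [([261.2, 182.1, 388.6, 212.4], 0.7)]
jaw_grip [([308.8, 180.5, 326.7, 207.4], 0.89), ([306
[... 340 characters left out ...]
 325.29195506]
 [  0.         449.11699521 196.53847639]
 [  0.           0.           1.        ]] [[ 0.57744858  0.81642456  0.00202122]
 [ 0.61142668 -0.43081248 -0.66374545]
 [-0.54102732  0.38451469 -0.74795581]] [-0.36971242 -0.26674716  1.64249053]
fixture [([263.1, 189.9, 386.7, 269.9], 0.56)]
jaw_grip [([316.8, 193.5, 347.0, 231.9], 0.79), ([260.4, 185.7, 387.5, 271.4], 0.43)]
long_link [([181.5, 239.7, 200.8, 297.8], 0.69)]
block [([297.9, 217.6, 320.9, 238.3], 0.95), ([379.7, 220.1, 404.8, 246.4], 0.92), ([261.8, 188.5, 386.1, 270.5], 0.57)]
tray_floor [([213.7, 183.8, 284.5, 241.4], 0.69), ([296.8, 219.2, 321.2, 239.2], 0.19)]
short_link_mid [([373.9, 139.3, 405.5, 161.5], 0.57)]
```

```bash
python3 - <<'E'
import cv2
p=cv2.imread("pics/top0.png")
cv2.imwrite("pics/t1.png",cv2.resize(p[110:320,180:480],None,fx=2.66,fy=2.66,interpolation=cv2.INTER_CUBIC))
E
```

```text
(no output)
```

View pics/t1.png

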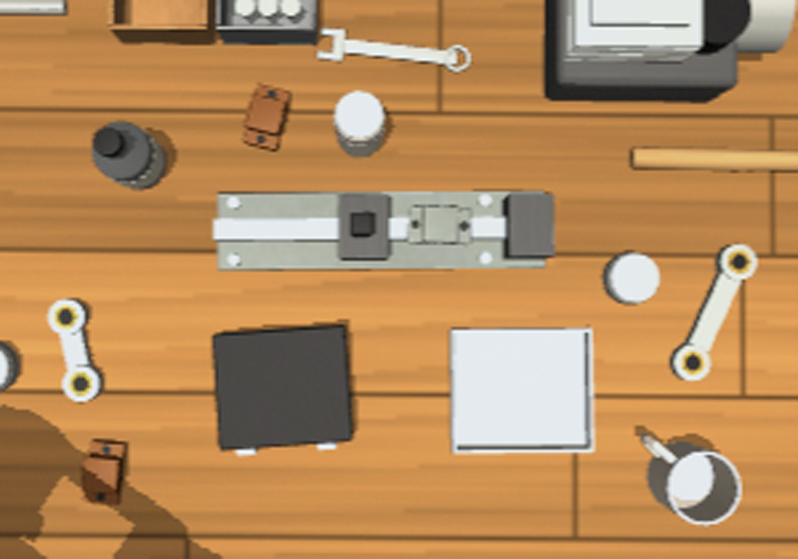

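View pics/scene0.png

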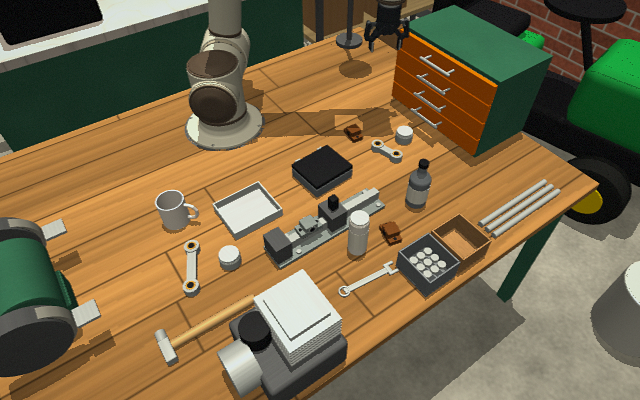

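The top view (2.66x crop from 180,110) shows the fixed jaw at (529,225) and the sliding jaw's post at (363,225). The grey block is between them at (440,225) and the tray is at (522,390). The long link's eyes are at (738,262) and (691,362). The short link is far left, and the brown blocks are decoys.

```bash
cat > h.py <<'E'
import numpy as np, cv2
from bench import r
def px2w(p,u,v,z):
    d=p["R"].T@np.linalg.inv(p["intrinsics"])@np.array([u,v,1.]); c=-p["R"].T@p["t"]
    return c+d*(z-c[2])/d[2]
def w2px(p,X):
    q=p["intrinsics"]@(p["R"]@np.asarray(X,float)+p["t"]); return q[:2]/q[2]
def show(n,x0,y0,x1,y1,f,name):
    p=r.get_image(n); cv2.imwrite(name,cv2.resize(p["pixels"][y0:y1,x0:x1,::-1],None,fx=f,fy=f,interpolation=cv2.INTER_CUBIC)); return p
def tool(dw,yaw):  # world shift -> tool axes, tool down
    c,s=np.cos(yaw),np.sin(yaw); return np.array([c*dw[0]+s*dw[1], s*dw[0]-c*dw[1], -dw[2]])
E
python3 - <<'E'
from h import *
p=r.get_image("top")
g=lambda a,b,z,n:print(n,px2w(p,180+(a-.5)/2.66,110+(b-.5)/2.66,z).round(4))
g(738,262,.024,"eyeA");g(691,362,.024,"eyeB")
g(363,224,.117,"post");g(390,225,.075,"jawfacetop");g(506,225,.075,"fixfacetop");g(529,225,.075,"fixjaw")
g(440,225,.076,"block");g(214,229,.042,"rail end");g(522,389,.03,"tray");g(633,276,.042,"grease")
for a,b in((219,191),(219,270),(545,268),(552,193)):g(a,b,.012,"base")
g(693,486,.09,"mug");g(283,385,.053,"case");g(360,115,.14,"can")
E
```

```text
eyeA [ 0.567  -0.3837  0.024 ]
eyeB [ 0.4522 -0.3293  0.024 ]
post [0.5994 0.0469 0.117 ]
jawfacetop [0.6018 0.0172 0.075 ]
fixfacetop [ 0.603  -0.1105  0.075 ]
fixjaw [ 0.6033 -0.1359  0.075 ]
block [ 0.6022 -0.0378  0.076 ]
rail end [0.5978 0.215  0.042 ]
tray [ 0.4202 -0.1352  0.03  ]
grease [ 0.5492 -0.2586  0.042 ]
base [0.6441 0.2139 0.012 ]
base [0.5526 0.2125 0.012 ]
base [ 0.5585 -0.164   0.012 ]
base [ 0.6456 -0.1719  0.012 ]
mug [ 0.3219 -0.3114  0.09  ]
case [0.4239 0.1342 0.053 ]
can [0.7119 0.0512 0.14  ]
```

Call:
apply_moves(offset=[[0, 0, 0], [0, 0, 0], [0, 0, 0], [0, 0, 0], [0, 0, 0], [0, 0, 0], [0, 0, 0], [0, 0, 0]], delta_rot=[[0, 0, 7.93], [0, 0, 7.93], [0, 0, 7.93], [0, 0, 7.93], [0, 0, 7.93], [0, 0, 7.93], [0, 0, 7.93], [0, 0, 7.93]], jaw=[-1, -1, -1, -1, -1, -1, -1, -1])

```text
clock: 1.55
eef_pos: [0.2526, 0.5165, 0.2313]
ee_rot: [-3.142, 0.0, 1.574]
contact_force: [0.7, -0.3, 1.2]
width: 0.0855
gripper_force: 0.0
```

Call:
apply_moves(offset=[[-0.029, 0.022, 0.003], [-0.029, 0.022, 0.003], [-0.029, 0.022, 0.003], [-0.029, 0.022, 0.003], [-0.029, 0.022, 0.003], [-0.029, 0.022, 0.003], [-0.029, 0.022, 0.003], [-0.029, 0.022, 0.003]], delta_rot=[[0, 0, 0], [0, 0, 0], [0, 0, 0], [0, 0, 0], [0, 0, 0], [0, 0, 0], [0, 0, 0], [0, 0, 0]], jaw=[-1, -1, -1, -1, -1, -1, -1, -1])

```text
clock: 2.35
eef_pos: [0.4313, 0.2848, 0.2073]
ee_rot: [3.141, -0.0, 1.58]
contact_force: [0.8, 0.4, -0.2]
width: 0.0857
gripper_force: 0.0
```

Call:
apply_moves(offset=[[-0.029, 0.022, 0.003], [-0.029, 0.022, 0.003], [-0.029, 0.022, 0.003], [-0.029, 0.022, 0.003], [-0.029, 0.022, 0.003], [-0.029, 0.022, 0.003], [-0.02, 0.015, 0.003], [0, 0, 0]], delta_rot=[[0, 0, 0], [0, 0, 0], [0, 0, 0], [0, 0, 0], [0, 0, 0], [0, 0, 0], [0, 0, 0], [0, 0, 0]], jaw=[-1, -1, -1, -1, -1, -1, -1, -1])

```text
clock: 3.15
eef_pos: [0.5805, 0.0909, 0.1854]
ee_rot: [-3.141, 0.001, 1.577]
contact_force: [0.2, -0.1, -0.7]
width: 0.0856
gripper_force: 0.0
```

```bash
python3 - <<'E'
from h import *
s=r.get_state();print(s["clock"],s["eef_pos"],s["ee_rot"],s["qpos"])
p=show("wrist",0,0,640,400,1.25,"pics/w1.png");print(w2px(p,[.6,.047,.117]),w2px(p,[.602,-.038,.076]))
E
```

```text
3.15 [0.5805322  0.09085593 0.18541198] [-3.14068344e+00  6.20224910e-04  1.57683212e+00] [ 2.45027787e-02  1.96371174e-01  1.47665633e+00 -6.06438867e-04
  1.46948568e+00  1.85288781e-02]
[341.28392805 265.21406008] [337.40295642 318.13219638]
```

View pics/w1.png

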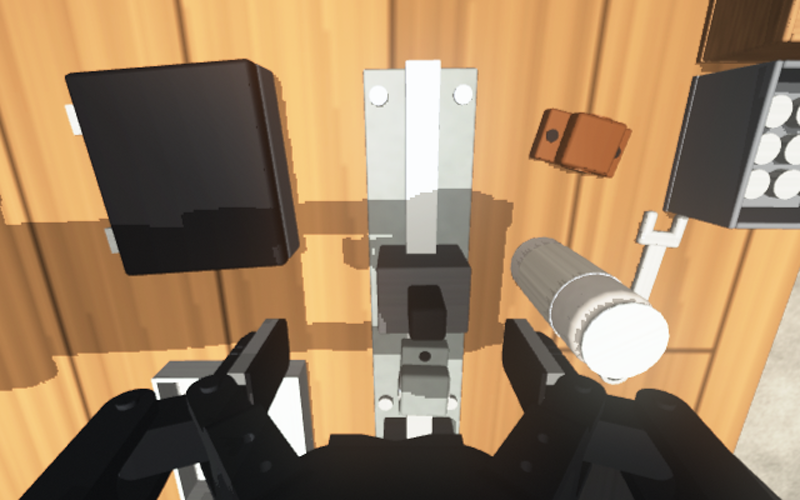

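In the wrist view the post top is at about (429,324) in the 1.25x frame, with the jaw behind it. The block top is around (425,388). The white can is clear of the fingers to the right.

```bash
python3 - <<'E'
from h import *
p=r.get_image("wrist");print("cam",-p["R"].T@p["t"])
cv2.imwrite("pics/w2.png",cv2.resize(p["pixels"][180:350,280:400,::-1],None,fx=3.5,fy=3.5,interpolation=cv2.INTER_CUBIC))
E
```

```text
cam [0.57849552 0.16996792 0.32886654]
```

View pics/w2.png

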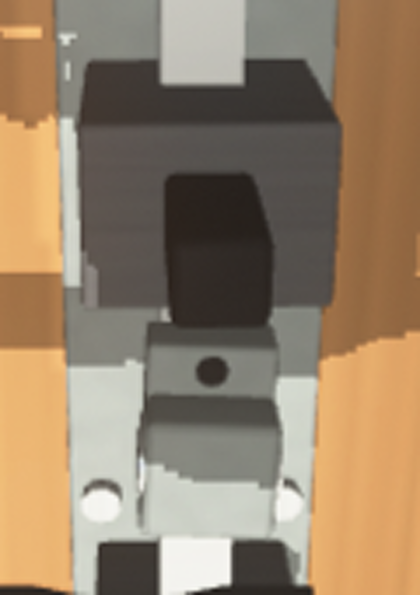

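Zoomed in: post top centre is about (220,283), the jaw's clamping edge is at b=305 and the block's upper face spans b≈425–535, a≈143–280.

```bash
python3 - <<'E'
from h import *
p=r.get_image("wrist")
g=lambda a,b,z,n:print(n,px2w(p,280+(a-1)/3.5,180+(b-1)/3.5,z).round(4))
g(220,242,.117,"post far");g(220,325,.117,"post near");g(168,283,.117,"L");g(272,283,.117,"R")
g(211,125,.075,"jaw back");g(211,305,.075,"jaw face")
g(148,430,.076,"blk");g(280,430,.076,"blk");g(210,535,.076,"blk near");g(210,398,.076,"b");g(210,425,.076,"b2");g(212,371,.058,"hole")
g(202,85,.042,"rail");g(161,85,.042,"railL");g(244,85,.042,"railR");g(62,200,.012,"baseL");g(328,200,.012,"baseR")
E
```

```text
post far [0.5994 0.0637 0.117 ]
post near [0.6002 0.0422 0.117 ]
L [0.5878 0.0531 0.117 ]
R [0.6118 0.0534 0.117 ]
jaw back [0.6001 0.0764 0.075 ]
jaw face [0.6019 0.0231 0.075 ]
blk [ 0.5849 -0.0173  0.076 ]
blk [ 0.623  -0.0169  0.076 ]
blk near [ 0.604  -0.0542  0.076 ]
b [ 0.6025 -0.0064  0.076 ]
b2 [ 0.6028 -0.0154  0.076 ]
hole [ 0.6045 -0.0094  0.058 ]
rail [0.5999 0.0766 0.042 ]
railL [0.5879 0.0765 0.042 ]
railR [0.6122 0.0767 0.042 ]
baseL [0.5565 0.0258 0.012 ]
baseR [0.6457 0.0266 0.012 ]
```

Call:
apply_moves(offset=[[-0.02, 0.01, 0], [-0.02, 0.0095, 0], [0, 0, 0.025], [0, 0, 0.025], [0, 0, 0.025], [0, 0, 0.025], [0, 0, 0], [0, 0, 0]], delta_rot=[[0, 0, 0], [0, 0, 0], [0, 0, 0], [0, 0, 0], [0, 0, 0], [0, 0, 0], [0, 0, 0], [0, 0, 0]], jaw=[-1, -1, -1, -1, -1, -1, -1, -1], squeeze=40)

```text
clock: 4.1
eef_pos: [0.5991, 0.0542, 0.0872]
ee_rot: [3.141, 0.0, 1.58]
contact_force: [0.6, 0.6, 0.4]
width: 0.0855
gripper_force: 0.0
```

Call:
apply_moves(offset=[[0, 0, 0], [0, 0, 0], [0, 0, 0], [0, 0, 0], [0, 0, 0], [0, 0, 0], [0, 0, 0], [0, 0, 0]], delta_rot=[[0, 0, 0], [0, 0, 0], [0, 0, 0], [0, 0, 0], [0, 0, 0], [0, 0, 0], [0, 0, 0], [0, 0, 0]], jaw=[1, 1, 1, 1, 1, 1, 1, 1])

```text
clock: 4.9
eef_pos: [0.6014, 0.0535, 0.0875]
ee_rot: [3.136, 0.0, 1.58]
contact_force: [17.4, 0.9, -0.3]
width: 0.0232
gripper_force: 49.0
```

Call:
apply_moves(offset=[[0.01, 0.001, 0], [0.015, 0.001, 0], [0.015, 0, 0], [0.015, 0, 0], [0.015, 0, 0], [0.01, 0, 0], [0, 0, 0], [0, 0, 0]], delta_rot=[[0, 0, 0], [0, 0, 0], [0, 0, 0], [0, 0, 0], [0, 0, 0], [0, 0, 0], [0, 0, 0], [0, 0, 0]], jaw=[1, 1, 1, 1, 1, 1, 1, 1])

```text
clock: 5.7
eef_pos: [0.6002, 0.1343, 0.0874]
ee_rot: [3.142, -0.001, 1.58]
contact_force: [-8.5, 1.9, 12.5]
width: 0.023
gripper_force: 50.9
```

Call:
apply_moves(offset=[[0, 0, 0], [0, 0, 0], [0, 0, 0], [0, 0, -0.02], [0, 0, -0.03], [0, 0, -0.03], [0, 0, -0.01], [0, 0, 0]], delta_rot=[[0, 0, 0], [0, 0, 0], [0, 0, 0], [0, 0, 0], [0, 0, 0], [0, 0, 0], [0, 0, 0], [0, 0, 0]], jaw=[-1, -1, -1, -1, -1, -1, -1, -1])

```text
clock: 6.5
eef_pos: [0.601, 0.1335, 0.1776]
ee_rot: [3.139, -0.0, 1.58]
contact_force: [0.6, 0.1, -1.1]
width: 0.0855
gripper_force: 0.0
```

```bash
python3 - <<'E'
from h import *
s=r.get_state();print(s["clock"],s["eef_pos"],s["ee_rot"],s["width"])
p=r.get_image("top")
for t in("jaw_grip","block"):print([x["box"] for x in r.spot_in(p,t)][:3])
p=show("wrist",230,120,430,400,2.1,"pics/w3.png");np.savez("w3.npz",**p)
E
```

```text
6.5 [0.60103528 0.13352966 0.17759809] [ 3.13924679e+00 -8.54856408e-05  1.57950329e+00] 0.08546085886377959
[]
[[336.2, 189.6, 357.5, 205.9], [210.0, 276.7, 226.3, 300.9]]
```

View pics/w3.png

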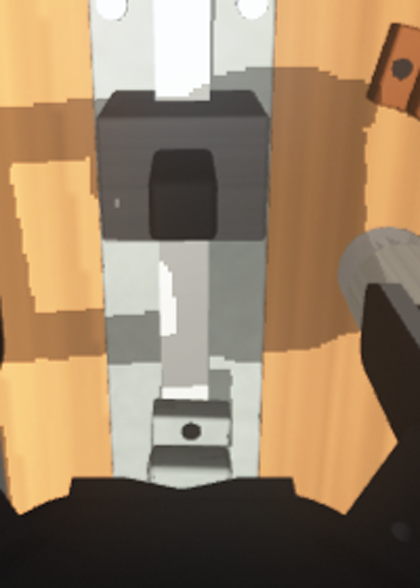

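The jaw now stands clear at (183,190). The block's near foot edge is at b≈417 (a 150–232) with its hole at (190,431).

```bash
python3 - <<'E'
from h import *
p=dict(np.load("w3.npz"))
g=lambda a,b,z,n:print(n,px2w(p,230+(a-.5)/2.1,120+(b-.5)/2.1,z).round(4))
g(182,240,.075,"jaw face");g(151,417,.058,"footL");g(232,417,.058,"footR");g(190,431,.058,"hole");g(147,470,.076,"upL");g(232,470,.076,"upR")
g(185,385,.042,"rail")
E
```

```text
jaw face [0.5992 0.1029 0.075 ]
footL [ 0.5845 -0.0019  0.058 ]
footR [ 0.6253 -0.0015  0.058 ]
hole [ 0.6043 -0.0103  0.058 ]
upL [ 0.5834 -0.0181  0.076 ]
upR [ 0.6245 -0.0176  0.076 ]
rail [0.6016 0.0053 0.042 ]
```

Call:
apply_moves(offset=[[-0.03, 0.0035, 0], [-0.035, 0, 0], [-0.035, 0, 0], [-0.035, 0, 0], [-0.0355, 0, 0], [0, 0, 0.02], [0, 0, 0.03], [0, 0, 0.03]], delta_rot=[[0, 0, 0], [0, 0, 0], [0, 0, 0], [0, 0, 0], [0, 0, 0], [0, 0, 0], [0, 0, 0], [0, 0, 0]], jaw=[-1, -1, -1, -1, -1, -1, -1, -1])

```text
clock: 7.5
eef_pos: [0.605, -0.0373, 0.0944]
ee_rot: [-3.141, -0.0, 1.579]
contact_force: [0.1, -0.6, 0.2]
width: 0.0851
gripper_force: 0.0
```

Call:
apply_moves(offset=[[0, 0, 0.03], [0, 0, 0.02], [0, 0, 0], [0, 0, 0], [0, 0, 0], [0, 0, 0], [0, 0, 0], [0, 0, 0]], delta_rot=[[0, 0, 0], [0, 0, 0], [0, 0, 0], [0, 0, 0], [0, 0, 0], [0, 0, 0], [0, 0, 0], [0, 0, 0]], jaw=[-1, -1, -1, 1, 1, 1, 1, 1])

```text
clock: 8.3
eef_pos: [0.6059, -0.037, 0.0476]
ee_rot: [3.14, 0.0, 1.58]
contact_force: [-2.2, 0.2, 6.5]
width: 0.0392
gripper_force: 40.3
```

Call:
apply_moves(offset=[[0, 0, 0], [0, 0, 0], [0, 0, -0.005], [0, 0, -0.01], [0, 0, -0.02], [0, 0, -0.025], [0, 0, -0.02], [0, 0, 0]], delta_rot=[[0, 0, 0], [0, 0, 0], [0, 0, 0], [0, 0, 0], [0, 0, 0], [0, 0, 0], [0, 0, 0], [0, 0, 0]], jaw=[1, 1, 1, 1, 1, 1, 1, 1])

```text
clock: 9.1
eef_pos: [0.6067, -0.0371, 0.1299]
ee_rot: [3.137, 0.001, 1.58]
contact_force: [0.4, 0.3, -3.3]
width: 0.0393
gripper_force: 40.9
```

Call:
apply_moves(offset=[[-0.01, -0.02, 0], [-0.016, -0.03, 0], [-0.018, -0.035, 0], [-0.018, -0.035, 0], [-0.018, -0.035, 0], [-0.018, -0.031, 0], [0, 0, 0.015], [0, 0, 0.025]], delta_rot=[[0, 0, 0], [0, 0, 0], [0, 0, 0], [0, 0, 0], [0, 0, 0], [0, 0, 0], [0, 0, 0], [0, 0, 0]], jaw=[1, 1, 1, 1, 1, 1, 1, 1])

```text
clock: 9.9
eef_pos: [0.4202, -0.1374, 0.0869]
ee_rot: [3.139, 0.002, 1.578]
contact_force: [0.2, 0.1, -3.0]
width: 0.0393
gripper_force: 41.3
```

Call:
apply_moves(offset=[[0, 0, 0.025], [0, 0, 0.02], [0, 0, 0.015], [0, 0, 0.01], [0, 0, 0.006], [0, 0, 0], [0, 0, 0], [0, 0, 0]], delta_rot=[[0, 0, 0], [0, 0, 0], [0, 0, 0], [0, 0, 0], [0, 0, 0], [0, 0, 0], [0, 0, 0], [0, 0, 0]], jaw=[1, 1, 1, 1, 1, 1, 1, 1])

```text
clock: 10.7
eef_pos: [0.4205, -0.1367, 0.0107]
ee_rot: [3.141, 0.0, 1.58]
contact_force: [0.5, -0.7, -3.4]
width: 0.0393
gripper_force: 40.6
```

Call:
apply_moves(offset=[[0, 0, 0], [0, 0, 0], [0, 0, 0], [0, 0, -0.02], [0, 0, -0.03], [0, 0, -0.04], [0, 0, -0.04], [0, 0, -0.035]], delta_rot=[[0, 0, 0], [0, 0, 0], [0, 0, 0], [0, 0, 0], [0, 0, 0], [0, 0, 0], [0, 0, 0], [0, 0, 0]], jaw=[-0.3, -0.3, -0.3, -0.3, -0.3, -1, -1, -1])

```text
clock: 11.5
eef_pos: [0.4203, -0.1365, 0.1776]
ee_rot: [3.141, 0.001, 1.58]
contact_force: [0.3, -0.9, 0.7]
width: 0.0855
gripper_force: 0.0
```

Call:
apply_moves(offset=[[-0.03, 0.012, 0], [-0.035, 0.014, 0], [-0.035, 0.014, 0], [-0.035, 0.014, 0], [-0.035, 0.014, 0], [-0.03, 0.012, 0], [-0.02, 0.009, 0], [0, 0, 0]], delta_rot=[[0, 0, 0], [0, 0, 0], [0, 0, 0], [0, 0, 0], [0, 0, 0], [0, 0, 0], [0, 0, 0], [0, 0, 0]], jaw=[-1, -1, -1, -1, -1, -1, -1, -1])

```text
clock: 12.3
eef_pos: [0.5116, -0.3579, 0.1745]
ee_rot: [-3.141, -0.0, 1.578]
contact_force: [0.4, 0.3, -0.0]
width: 0.0853
gripper_force: 0.0
```

Call:
apply_moves(offset=[[0, 0, 0], [0, 0, 0], [0, 0, 0], [0, 0, 0], [0, 0, 0], [0, 0, 0], [0, 0, 0], [0, 0, 0]], delta_rot=[[0, 0, -8], [0, 0, -8], [0, 0, -8], [0, 0, -8], [0, 0, -8], [0, 0, -8], [0, 0, -8], [0, 0, -8]], jaw=[-1, -1, -1, -1, -1, -1, -1, -1])

```text
clock: 13.1
eef_pos: [0.5111, -0.355, 0.1755]
ee_rot: [-3.142, -0.0, 2.703]
contact_force: [0.2, 0.0, -0.5]
width: 0.0854
gripper_force: 0.0
```

```bash
python3 - <<'E'
from h import *
s=r.get_state();print(s["clock"],s["eef_pos"],s["ee_rot"],s["width"],s["qpos"])
p=show("wrist",140,0,540,400,1.5,"pics/w4.png");np.savez("w4.npz",**p)
E
```

```text
13.1 [ 0.5110887  -0.35504533  0.17548361] [-3.14158182e+00 -2.23054439e-05  2.70271734e+00] 0.0854053017436568 [-7.30867474e-01  2.71843875e-01  1.40438092e+00 -1.68939058e-05
  1.46538610e+00 -1.86278671e+00]
```

View pics/w4.png

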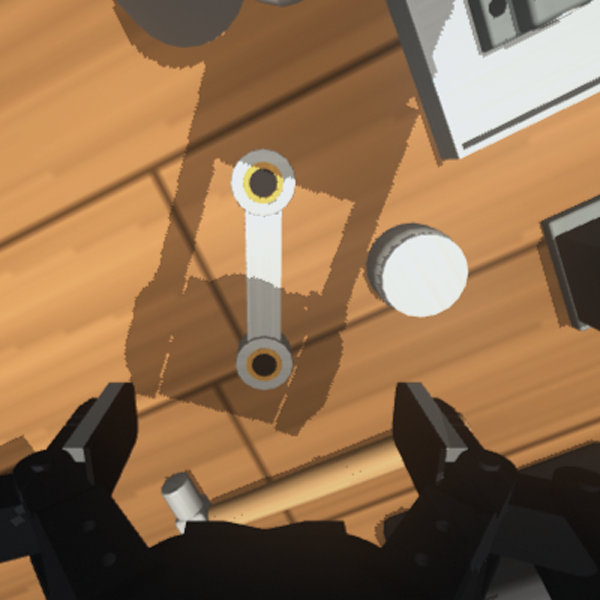

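The link is fully visible and aligned with the tool. Its eyes are at (263,183) and (264,364), and the grease tin (420,270) is clear of the finger path. The block is lying in the tray, top right.

```bash
python3 - <<'E'
from h import *
p=dict(np.load("w4.npz"))
g=lambda a,b,z:px2w(p,140+(a-.5)/1.5,(b-.5)/1.5,z)
A,B=g(263,183,.024),g(264,364,.024)
C=(A+B)/2;d=A-B;s=r.get_state();yaw=s["ee_rot"][2]
print(A,B,np.linalg.norm(d),C,np.arctan2(d[1],d[0]))
print(g(420,270,.042))
print(tool(np.r_[C[:2],.0]-np.r_[s["eef_pos"][:2],0],yaw))
E
```

```text
[ 0.45106448 -0.32871118  0.024     ] [ 0.56705194 -0.38245406  0.024     ] 0.12783343925189164 [ 0.50905821 -0.35558262  0.024     ] 2.707691846087768
[ 0.54183252 -0.26013186  0.042     ]
[ 0.00162859 -0.00131213 -0.        ]
```

Call:
apply_moves(offset=[[0.0016, -0.0013, 0.02], [0, 0, 0.03], [0, 0, 0.035], [0, 0, 0.035], [0, 0, 0.025], [0, 0, 0.015], [0, 0, 0.01], [0, 0, 0]], delta_rot=[[0, 0, -0.2], [0, 0, 0], [0, 0, 0], [0, 0, 0], [0, 0, 0], [0, 0, 0], [0, 0, 0], [0, 0, 0]], jaw=[-1, -1, -1, -1, -1, -1, -1, -1], squeeze=80)

```text
clock: 13.95
eef_pos: [0.509, -0.356, 0.0048]
ee_rot: [3.141, -0.001, 2.699]
contact_force: [0.1, 0.3, 0.4]
width: 0.0851
gripper_force: 0.0
```

Call:
apply_moves(offset=[[0, 0, 0], [0, 0, 0], [0, 0, 0], [0, 0, 0], [0, 0, 0], [0, 0, 0], [0, 0, 0], [0, 0, 0]], delta_rot=[[0, 0, 0], [0, 0, 0], [0, 0, 0], [0, 0, 0], [0, 0, 0], [0, 0, 0], [0, 0, 0], [0, 0, 0]], jaw=[1, 1, 1, 1, 1, 1, 1, 1])

```text
clock: 14.75
eef_pos: [0.5095, -0.3565, 0.0062]
ee_rot: [-3.141, 0.001, 2.7]
contact_force: [-0.7, 2.0, 8.6]
width: 0.0222
gripper_force: 80.2
```

Call:
apply_moves(offset=[[0, 0, -0.005], [0, 0, -0.01], [0, 0, -0.02], [0, 0, -0.03], [0, 0, -0.03], [0, 0, -0.03], [0, 0, -0.02], [0, 0, 0]], delta_rot=[[0, 0, 0], [0, 0, 0], [0, 0, 0], [0, 0, 0], [0, 0, 0], [0, 0, 0], [0, 0, 0], [0, 0, 0]], jaw=[1, 1, 1, 1, 1, 1, 1, 1])

```text
clock: 15.55
eef_pos: [0.51, -0.3569, 0.1538]
ee_rot: [-3.14, 0.005, 2.7]
contact_force: [0.3, -0.1, -5.5]
width: 0.0218
gripper_force: 79.1
```

Call:
apply_moves(offset=[[0, 0, 0], [0, 0, 0], [0, 0, 0], [0, 0, 0], [0, 0, 0], [0, 0, 0], [0, 0, 0], [0, 0, 0]], delta_rot=[[0, 0, 7.1], [0, 0, 8.2], [0, 0, 8.2], [0, 0, 8.2], [0, 0, 8.2], [0, 0, 8.2], [0, 0, 8.2], [0, 0, 7.9]], jaw=[1, 1, 1, 1, 1, 1, 1, 1])

```text
clock: 16.35
eef_pos: [0.5088, -0.3559, 0.1488]
ee_rot: [-3.14, -0.001, 1.574]
contact_force: [0.6, -0.4, -6.2]
width: 0.0221
gripper_force: 79.0
```

Call:
apply_moves(offset=[[0.02, 0.006, 0], [0.03, 0.008, 0], [0.035, 0.009, 0], [0.035, 0.009, 0], [0.035, 0.009, 0], [0.035, 0.009, 0], [0.035, 0.01, 0], [0.035, 0.01, 0]], delta_rot=[[0, 0, 0], [0, 0, 0], [0, 0, 0], [0, 0, 0], [0, 0, 0], [0, 0, 0], [0, 0, 0], [0, 0, 0]], jaw=[1, 1, 1, 1, 1, 1, 1, 1])

```text
clock: 17.15
eef_pos: [0.5765, -0.094, 0.149]
ee_rot: [-3.14, -0.0, 1.579]
contact_force: [0.7, -0.1, -5.4]
width: 0.0219
gripper_force: 79.0
```

Call:
apply_moves(offset=[[0.03, 0.008, 0], [0.03, 0.008, 0], [0.02, 0.006, 0], [0, 0, 0], [0, 0, 0]], delta_rot=[[0, 0, 0], [0, 0, 0], [0, 0, 0], [0, 0, 0], [0, 0, 0]], jaw=[1, 1, 1, 1, 1])

```text
clock: 17.65
eef_pos: [0.5978, -0.0152, 0.1491]
ee_rot: [-3.14, 0.0, 1.58]
contact_force: [0.1, 0.1, -5.7]
width: 0.0218
gripper_force: 79.1
```

```bash
python3 - <<'E'
from h import *
s=r.get_state();print(s["clock"],s["eef_pos"],s["ee_rot"],s["width"],s["contact_force"])
p=show("wrist",200,60,480,400,1.75,"pics/w5.png");np.savez("w5.npz",**p)
E
```

```text
17.65 [ 0.59775258 -0.0151924   0.14907573] [-3.13975514e+00  6.99947088e-05  1.58049935e+00] 0.021781321773625826 [ 0.08284559  0.07369445 -5.74631294]
```

View pics/w5.png

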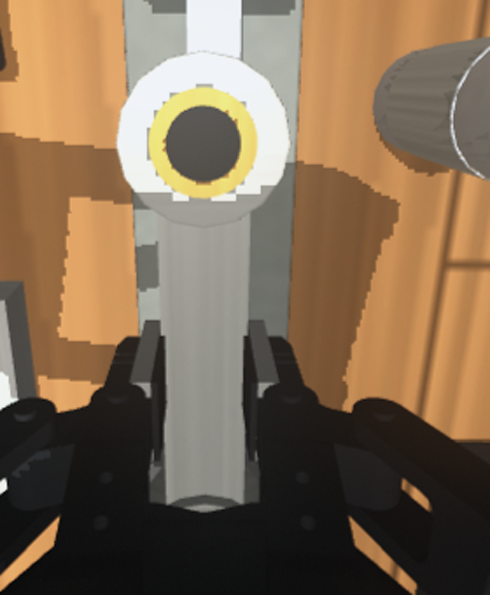

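The link is held level with its eye at (204,143). The rail shows at a 188–241 (b≈30) and the sliding jaw's edge is at b≈13.

```bash
python3 - <<'E'
from h import *
p=dict(np.load("w5.npz"))
g=lambda a,b,z,n:print(n,px2w(p,200+(a-.5)/1.75,60+(b-.5)/1.75,z).round(4))
g(188,30,.042,"railL");g(241,30,.042,"railR");g(204,143,.167,"eye");g(225,13,.075,"jawface");g(136,250,.012,"bL");g(294,250,.012,"bR")
g(205,500,.165,"shank");g(205,230,.165,"shank2")
E
```

```text
railL [0.5884 0.0852 0.042 ]
railR [0.6121 0.0855 0.042 ]
eye [0.5962 0.0489 0.167 ]
jawface [0.6037 0.0885 0.075 ]
bL [ 0.5578 -0.0286  0.012 ]
bR [ 0.648  -0.0275  0.012 ]
shank [ 0.5977 -0.0591  0.165 ]
shank2 [0.5967 0.0268 0.165 ]
```

Call:
apply_moves(offset=[[0, 0.0045, 0.015], [0, 0, 0.025], [0, 0, 0.025], [0, 0, 0.018], [0, 0, 0.01], [0, 0, 0.005], [0, 0, 0.002], [0, 0, 0]], delta_rot=[[0, 0, 0], [0, 0, 0], [0, 0, 0], [0, 0, 0], [0, 0, 0], [0, 0, 0], [0, 0, 0], [0, 0, 0]], jaw=[1, 1, 1, 1, 1, 1, 1, 1])

```text
clock: 18.5
eef_pos: [0.603, -0.0156, 0.0507]
ee_rot: [3.141, 0.0, 1.579]
contact_force: [0.5, -0.2, -6.3]
width: 0.022
gripper_force: 79.0
```

Call:
apply_moves(offset=[[0, 0, 0.001], [0, 0, 0.001], [0, 0, 0], [0, 0, 0]], delta_rot=[[0, 0, 0], [0, 0, 0], [0, 0, 0], [0, 0, 0]], jaw=[1, 1, 1, 1])

```text
clock: 18.9
eef_pos: [0.6028, -0.0154, 0.0485]
ee_rot: [3.141, 0.0, 1.58]
contact_force: [0.8, -0.3, -6.4]
width: 0.0221
gripper_force: 79.0
```

Call:
apply_moves(offset=[[0, 0, 0.001], [0, 0, 0.001], [0, 0, 0], [0, 0, 0]], delta_rot=[[0, 0, 0], [0, 0, 0], [0, 0, 0], [0, 0, 0]], jaw=[1, 1, 1, 1])

```text
clock: 19.3
eef_pos: [0.6029, -0.0154, 0.0482]
ee_rot: [3.141, 0.0, 1.58]
contact_force: [-11.5, 1.3, 18.8]
width: 0.022
gripper_force: 82.3
```

Call:
apply_moves(offset=[[0, 0, 0], [0, 0, 0], [0, 0, 0], [0, 0, 0], [0, 0, -0.02], [0, 0, -0.035], [0, 0, -0.04], [0, 0, -0.035]], delta_rot=[[0, 0, 0], [0, 0, 0], [0, 0, 0], [0, 0, 0], [0, 0, 0], [0, 0, 0], [0, 0, 0], [0, 0, 0]], jaw=[-0.3, -0.3, -0.3, -0.3, -0.3, -0.3, -1, -1], squeeze=40)

```text
clock: 20.1
eef_pos: [0.6027, -0.0154, 0.1782]
ee_rot: [3.141, 0.0, 1.58]
contact_force: [1.5, -0.3, -0.3]
width: 0.0815
gripper_force: 0.0
```

Call:
apply_moves(offset=[[0.02, 0, 0], [0.03, 0, 0], [0.035, 0, 0], [0.035, -0.001, 0], [0.03, -0.001, 0], [0, 0, 0], [0, 0, 0]], delta_rot=[[0, 0, 0], [0, 0, 0], [0, 0, 0], [0, 0, 0], [0, 0, 0], [0, 0, 0], [0, 0, 0]], jaw=[-1, -1, -1, -1, -1, -1, -1])

```text
clock: 20.8
eef_pos: [0.5993, 0.135, 0.1761]
ee_rot: [-3.141, 0.0, 1.581]
contact_force: [-0.4, -0.6, 0.5]
width: 0.0858
gripper_force: 0.0
```

```bash
python3 - <<'E'
from h import *
s=r.get_state();print(s["clock"],s["eef_pos"],s["ee_rot"],s["width"],s["contact_force"])
p=r.get_image("wrist");q=r.get_image("top")
a=cv2.resize(p["pixels"][110:390,220:440,::-1],None,fx=1.75,fy=1.75,interpolation=cv2.INTER_CUBIC)
b=cv2.resize(q["pixels"][160:300,250:420,::-1],None,fx=2.35,fy=3.5/1.0*2.35/3.5,interpolation=cv2.INTER_CUBIC)
h=max(a.shape[0],b.shape[0]);c=np.zeros((h,a.shape[1]+b.shape[1],3),np.uint8);c[:a.shape[0],:a.shape[1]]=a;c[:b.shape[0],a.shape[1]:]=b
print(a.shape,b.shape);cv2.imwrite("pics/w6.png",c);np.savez("w6.npz",**p)
E
```

```text
20.8 [0.59934807 0.13497179 0.17613643] [-3.14137568e+00  3.20324704e-04  1.58082893e+00] 0.08582597135232503 [-0.41993367 -0.5758339   0.51267745]
(490, 385, 3) (329, 400, 3)
```

View pics/w6.png

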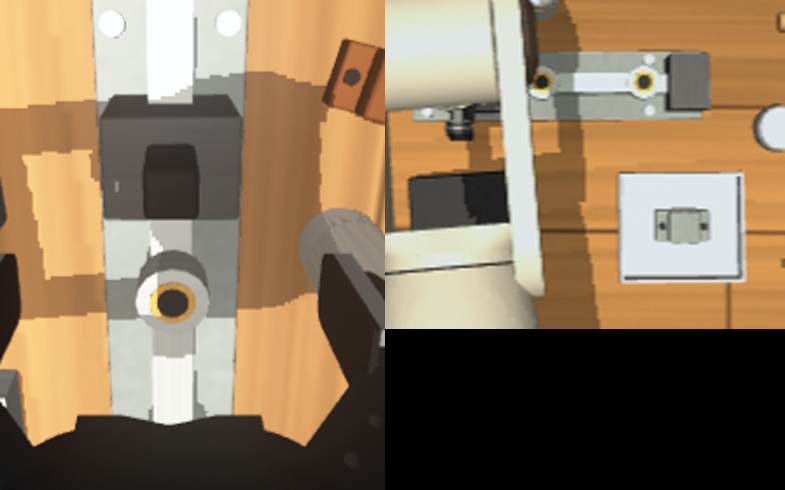

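The link lies on the rail with its eye at (172,303), short of the jaw edge at b=218. The block rests inside the tray. Next I grip the post and slide the jaw in.

Call:
apply_moves(offset=[[-0.001, 0.0005, 0.02], [0, 0, 0.03], [0, 0, 0.025], [0, 0, 0.014], [0, 0, 0], [0, 0, 0], [0, 0, 0], [0, 0, 0]], delta_rot=[[0, 0, 0], [0, 0, 0], [0, 0, 0], [0, 0, 0], [0, 0, 0], [0, 0, 0], [0, 0, 0], [0, 0, 0]], jaw=[-1, -1, -1, -1, -1, 1, 1, 1], squeeze=40)

```text
clock: 21.7
eef_pos: [0.6005, 0.1336, 0.0885]
ee_rot: [3.14, -0.0, 1.58]
contact_force: [-0.6, 0.2, -0.2]
width: 0.0437
gripper_force: 0.0
```

Call:
apply_moves(offset=[[0, 0, 0], [0, 0, 0], [0, 0, 0], [-0.005, 0, 0], [-0.008, 0, 0], [-0.008, 0.001, 0], [-0.005, 0, 0], [0, 0, 0]], delta_rot=[[0, 0, 0], [0, 0, 0], [0, 0, 0], [0, 0, 0], [0, 0, 0], [0, 0, 0], [0, 0, 0], [0, 0, 0]], jaw=[1, 1, 1, 1, 1, 1, 1, 1])

```text
clock: 22.5
eef_pos: [0.6006, 0.107, 0.088]
ee_rot: [-3.141, 0.0, 1.58]
contact_force: [-10.8, -3.0, 10.8]
width: 0.0233
gripper_force: 40.4
```

Call:
apply_moves(offset=[[-0.002, 0, 0], [-0.002, 0, 0], [-0.002, 0, 0], [-0.002, 0, 0], [-0.002, 0, 0], [-0.002, 0, 0], [0, 0, 0], [0, 0, 0]], delta_rot=[[0, 0, 0], [0, 0, 0], [0, 0, 0], [0, 0, 0], [0, 0, 0], [0, 0, 0], [0, 0, 0], [0, 0, 0]], jaw=[1, 1, 1, 1, 1, 1, 1, 1])

```text
clock: 23.3
eef_pos: [0.6008, 0.096, 0.088]
ee_rot: [-3.141, -0.001, 1.58]
contact_force: [-8.9, 4.4, 9.0]
width: 0.0232
gripper_force: 40.2
```

Call:
apply_moves(offset=[[-0.0015, 0, 0], [-0.0015, 0, 0], [0, 0, 0], [0, 0, 0]], delta_rot=[[0, 0, 0], [0, 0, 0], [0, 0, 0], [0, 0, 0]], jaw=[1, 1, 1, 1])

```text
clock: 23.7
eef_pos: [0.6008, 0.0931, 0.0881]
ee_rot: [-3.141, -0.001, 1.58]
contact_force: [-8.4, 4.2, 9.7]
width: 0.0239
gripper_force: 40.2
```

Call:
apply_moves(offset=[[-0.001, 0, 0], [-0.001, 0, 0], [0, 0, 0], [0, 0, 0]], delta_rot=[[0, 0, 0], [0, 0, 0], [0, 0, 0], [0, 0, 0]], jaw=[1, 1, 1, 1])

```text
clock: 24.1
eef_pos: [0.6009, 0.0912, 0.088]
ee_rot: [-3.141, -0.001, 1.58]
contact_force: [-8.4, 5.9, 9.2]
width: 0.0236
gripper_force: 40.2
```

Call:
apply_moves(offset=[[-0.001, 0, 0], [-0.001, 0, 0], [0, 0, 0], [0, 0, 0]], delta_rot=[[0, 0, 0], [0, 0, 0], [0, 0, 0], [0, 0, 0]], jaw=[1, 1, 1, 1])

```text
clock: 24.5
eef_pos: [0.6009, 0.0894, 0.0881]
ee_rot: [-3.141, -0.001, 1.58]
contact_force: [-8.7, 6.6, 9.4]
width: 0.0232
gripper_force: 40.2
```

Call:
apply_moves(offset=[[-0.001, 0, 0], [0, 0, 0], [0, 0, 0]], delta_rot=[[0, 0, 0], [0, 0, 0], [0, 0, 0]], jaw=[1, 1, 1])

```text
clock: 24.8
eef_pos: [0.6009, 0.0893, 0.0881]
ee_rot: [-3.141, -0.003, 1.581]
contact_force: [-7.6, 15.4, 9.8]
width: 0.0233
gripper_force: 40.1
```

Call:
apply_moves(offset=[[-0.001, 0, 0], [0, 0, 0], [0, 0, 0]], delta_rot=[[0, 0, 0], [0, 0, 0], [0, 0, 0]], jaw=[1, 1, 1])

```text
clock: 25.1
eef_pos: [0.6009, 0.0892, 0.0881]
ee_rot: [-3.141, -0.004, 1.581]
contact_force: [-7.4, 22.9, 9.1]
width: 0.0233
gripper_force: 40.0
```

Call:
apply_moves(offset=[[0, 0, 0], [0, 0, 0], [0, 0, 0], [0, 0, 0], [0, 0, -0.02], [0, 0, -0.03], [0, 0, -0.04], [0, 0, -0.04]], delta_rot=[[0, 0, 0], [0, 0, 0], [0, 0, 0], [0, 0, 0], [0, 0, 0], [0, 0, 0], [0, 0, 0], [0, 0, 0]], jaw=[-1, -1, -1, -1, -1, -1, -1, -1])

```text
clock: 25.9
eef_pos: [0.6011, 0.0864, 0.2185]
ee_rot: [-3.141, 0.0, 1.579]
contact_force: [1.1, 0.5, -0.8]
width: 0.0856
gripper_force: 0.0
```

Call:
apply_moves(offset=[[0.02, -0.02, -0.01], [0.03, -0.03, 0], [0.03, -0.03, 0], [0.03, -0.03, 0], [0.03, -0.03, 0], [0.03, -0.03, 0], [0.03, -0.03, 0], [0, 0, 0]], delta_rot=[[0, 0, 0], [0, 0, 0], [0, 0, 0], [0, 0, 0], [0, 0, 0], [0, 0, 0], [0, 0, 0], [0, 0, 0]], jaw=[-1, -1, -1, -1, -1, -1, -1, -1])

```text
clock: 26.7
eef_pos: [0.3967, 0.2874, 0.2277]
ee_rot: [3.142, -0.001, 1.583]
contact_force: [0.3, 0.4, -0.5]
width: 0.0857
gripper_force: 0.0
```

```bash
python3 - <<'E'
from h import *
s=r.get_state();print(s["clock"],s["eef_pos"],s["contact_force"])
p=show("top",250,160,450,300,4,"pics/t7.png");np.savez("t7.npz",**p)
E
```

```text
26.7 [0.39674081 0.28736733 0.22774695] [ 0.31050753  0.39704804 -0.54693667]
```

View pics/t7.png

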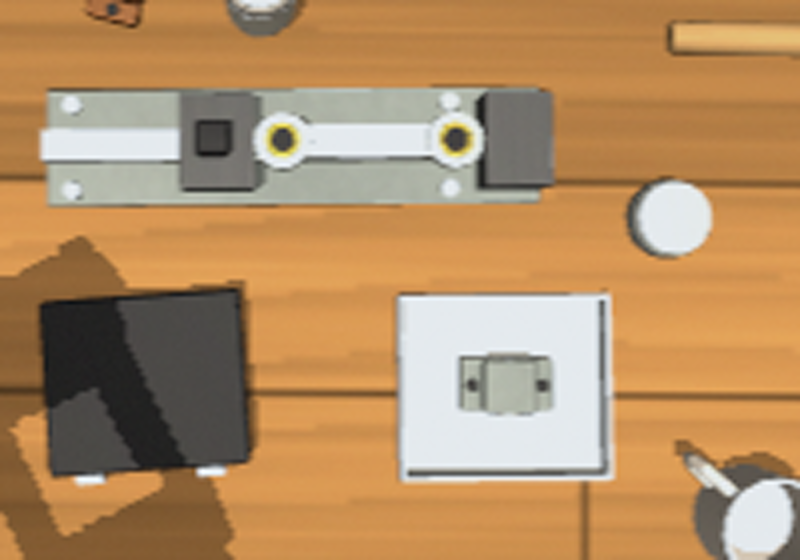

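The link sits between both jaws with its eyes at (283,139) and (456,138), in line with the rail. The block is in the tray and the gripper is clear of everything. I'll do a quick numeric check, then hand in.

```bash
python3 - <<'E'
from h import *
p=dict(np.load("t7.npz"))
g=lambda a,b,z:px2w(p,250+(a-1.5)/4,160+(b-1.5)/4,z)
print(g(283,139,.066),g(456,138,.066),g(110,145,.042),g(258,139,.075),g(480,139,.075))
A,B=g(283,139,.066),g(456,138,.066);C=(A+B)/2
if abs(C[0]-.602)<.006 and abs(A[0]-B[0])<.01: print(r.close_job())
E
```

```text
[0.60236062 0.03483896 0.066     ] [ 0.604351   -0.09275852  0.066     ] [0.59839564 0.16442117 0.042     ] [0.60149778 0.05321773 0.075     ] [ 0.60309138 -0.10932492  0.075     ]
the job is handed in; nothing more can be done
None
```

I handed the job in at about 27 s; no verdict came back. The last camera check showed the bearing block in the tray, the long link in line on the rail (within about 2 mm of its middle) and clamped with about 23 N, and the gripper clear of everything.

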